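# Open one side of the ratchet cup rail

## Task

The cup rail has a sliding ratchet stop on each side; find the stop that fences in the egg cup standing in the rail. With a fingertip press that stop's release pad down, keep it down and push the stop outward along the bar until it is fully back against the end post, then lift the finger so that the pad springs up again. Leave the other stop, the egg cup, the biscuit cutter and everything else standing where they are; nothing is to be gripped or lifted.

Things in the scene. Friction and masses are not known exactly. Their poses are not given: they have to be found in the camera images.
- cup_rail: Fixed wooden cup rail. Origin: worktop, middle of the rail; x away from the robot, y along it to the left, z up. Board 520 mm along y, x -62 to +54, top z 14 mm. Fixed cheek 16 mm thick across y = 0, up to z 88. Toothed 12 mm steel bar along y at x -35, z 46 to 58, between end posts with inner faces at y +-242 mm. One stop each side.
- left_stop (a joint): Slide of the left (+y) stop, m: 0 = nearest the cheek, grows outward (+y) to 0.100 = touching the end post; starts at 0 to 0.035. Steel carriage 50 (x) x 60 (y) mm, deck z 72, with wooden fence plate away from the robot (10 mm thick, top z 84); inner face at y = +(82 mm + value). Friction 1.5 N. Pad up: outward travel blocked by the ratchet (up to 6 mm play); inward it clicks along.
- left_release (a joint): Travel of the left (+y) release pad, m: 0 = up (0 to 0.004 at rest, as the pawl may ride on a tooth), grows as pressed straight down, 0.010 = bottom. Pawl clears the teeth (6 mm pitch) from about 0.004; press to about 0.008. Spring 1.6 N at the top, 5 N at 0.008; it springs up when let go, so it must stay pressed while the stop is pushed.
- left_pad (a point): Centre of the top face of the left (+y) release pad: black ribbed pad, 36 (x) x 34 (y) mm, on the carriage, z about 88 mm when up (to 4 mm lower at rest), 20 mm outward of the stop's inner face. Moves with pad and stop.
- left_fin (a point): On the left (+y) stop's push fin, an upright steel plate 46 (x) x 12 (y) mm, top z 116 mm: point on its face toward the cheek, z 105, 25 mm outward of the pad's centre (8 mm beyond the pad's edge). A finger standing on the pad pushes against this face to move the stop outward. Moves with the stop.
- right_stop (a joint): Slide of the right (-y) stop, m: 0 = nearest the cheek, grows outward (-y) to 0.100 = touching the end post; starts at 0 to 0.035. Steel carriage 50 (x) x 60 (y) mm, deck z 72, with wooden fence plate away from the robot (10 mm thick, top z 84); inner face at y = -(82 mm + value). Friction 1.5 N. Pad up: outward travel blocked by the ratchet (up to 6 mm play); inward it clicks along.
- right_release (a joint): Travel of the right (-y) release pad, m: 0 = up (0 to 0.004 at rest, as the pawl may ride on a tooth), grows as pressed straight down, 0.010 = bottom. Pawl clears the teeth (6 mm pitch) from about 0.004; press to about 0.008. Spring 1.6 N at the top, 5 N at 0.008; it springs up when let go, so it must stay pressed while the stop is pushed.
- right_pad (a point): Centre of the top face of the right (-y) release pad: black ribbed pad, 36 (x) x 34 (y) mm, on the carriage, z about 88 mm when up (to 4 mm lower at rest), 20 mm outward of the stop's inner face. Moves with pad and stop.
- right_fin (a point): On the right (-y) stop's push fin, an upright steel plate 46 (x) x 12 (y) mm, top z 116 mm: point on its face toward the cheek, z 105, 25 mm outward of the pad's centre (8 mm beyond the pad's edge). A finger standing on the pad pushes against this face to move the stop outward. Moves with the stop.
- egg_cup: Egg cup, white and blue china, 47 mm across, 50 mm tall, loose, standing on the rail's board between the middle cheek and one stop; the stop on its side is the one to open. Origin: centre of its underside.
- cutter: Round fluted tin biscuit cutter with a strap handle, 61 mm across, 46 mm tall, loose, on the board between the middle cheek and the other stop. Origin: centre of its underside.
- mug: Footed mug, blue and white china, 84 x 114 x 100 mm; bystander, loose. Origin: centre of its underside.
- pepper_mill: Wooden pepper mill, 58 mm across, 120 mm tall; bystander, loose. Origin: centre of its underside.
- cup: Blue and white teacup, 82 x 108 x 56 mm; bystander, loose. Origin: centre of its underside.
- spare_egg_cup: A second egg cup, 47 mm across, 50 mm tall, standing behind the rail, not in it; bystander, loose. Origin: centre of its underside.
- matchbox: Matchbox 36 x 53 x 16 mm, to the right of the rail; bystander, loose. Origin: centre of its underside.
- teaspoon_1: Teaspoon 135 mm long, to the left of the rail; bystander, loose. Origin: centre of its underside.
Mind the look-alikes: they are no part of the job. Leave any red look-alike of the egg_cup alone.

How it is judged (in metres and radians):
On the way, in this order (a step that is already met when the one before it is completed fails the run):
1. the release pad of the stop beside the egg cup is pressed down (((y of egg_cup in the frame of cup_rail above 0 m and value of joint left_release above 0.005 m and value of joint left_stop below 0.06 m) or (y of egg_cup in the frame of cup_rail below 0 m and value of joint right_release above 0.005 m and value of joint right_stop below 0.06 m))), for 0.1 s.
2. that stop is pushed back to the end post (((y of egg_cup in the frame of cup_rail above 0 m and value of joint left_stop above 0.094 m) or (y of egg_cup in the frame of cup_rail below 0 m and value of joint right_stop above 0.094 m))), for 0.1 s.
At the end, for the whole second after the job is handed in: The stop on the egg cup's side is back against its end post (within 6 mm), its release pad has sprung up (within 4.5 mm, the pawl among the teeth), the other stop and pad are as they were, and egg cup and cutter stand upright within 15 mm of where they stood (((y of egg_cup in the frame of cup_rail above 0 m and value of joint left_stop above 0.094 m and value of joint each of left_release, right_release below 0.0045 m and value of joint right_stop below 0.05 m) or (y of egg_cup in the frame of cup_rail below 0 m and value of joint right_stop above 0.094 m and value of joint each of right_release, left_release below 0.0045 m and value of joint left_stop below 0.05 m)) and angle between each of egg_cup, cutter's own z axis and vertical below 0.15 rad and distance of each of egg_cup, cutter from where it was at the start of the episode below 0.015 m); the robot touches nothing.
It fails at once if the other stop's release is pressed or that stop is moved by more than 10 mm ((y of egg_cup in the frame of cup_rail above 0 m and (value of joint right_release above 0.006 m or distance of right_fin from where it was at the start of the episode above 0.01 m)) or (y of egg_cup in the frame of cup_rail below 0 m and (value of joint left_release above 0.006 m or distance of left_fin from where it was at the start of the episode above 0.01 m))).
It fails at once if the egg cup or the cutter is lifted, tipped or moved by more than 15 mm (distance of any of egg_cup, cutter from where it was at the start of the episode above 0.015 m or angle between any of egg_cup, cutter's own z axis and vertical above 0.35 rad).
It fails at once if a bystander (mug, pepper mill, teacup, spare egg cup, matchbox, teaspoon) is moved by more than 20 mm (distance of any of mug, pepper_mill, cup, spare_egg_cup, matchbox, teaspoon_1 from where it was at the start of the episode above 0.02 m).
It also fails if it takes over 34 s, if anything falls off the work surface, if the arm or the gripper's body presses on something with over 40 N, if the wrist force passes 120 N, or if a joint passes its speed limit or range.

## Robot

A 6-joint arm with a two-finger parallel gripper is mounted at the origin on a cart in front of the work surface, level with it; the furniture and walls round the work are solid. World frame = base frame: x ahead of the robot, y to its left, z up, the work surface at z = 0. Lengths are in mm, angles in degrees, forces in N, time in s.
With the tool pointing down it reaches from about 350 to 850 mm from the base axis. Payload 8.1 kg.
Tool frame: the origin (TCP) lies at the very end of the fingers, on their centre line; the grasp point (between the pads) lies 19 mm behind it; z points along the fingers, y is the line along which they close (so a half turn about z gives the same grasp; the last joint's range is limited). The gripper opens to 85 mm and grips with 20 to 120 N. Pads are 22 mm wide; open, the fingers measure 114 mm over their backs; the gripper's body (76 mm by 85 mm) begins 54 mm behind the grasp point. The pads swing forward as they close: fully open they stand 13 mm farther back than shut.
Start: joints at [63.862, 7.471, 85.268, -0, 87.261, -4.893], TCP at [217.396, 559.235, 192.292] pointing down, gripper open.
Joint ranges: [-169.43, 169.43], [-51.17, 129.36], [1.28, 143.12], [-76.62, 256.62], [0, 156.53], [-152.29, 152.29]. Speed limits (degrees/s): [136.94, 136.94, 159.86, 180, 180, 180].

## Interface

Orientations are given as [roll, pitch, yaw] about the fixed x, y, z axes, in that order (R = Rz(yaw) Ry(pitch) Rx(roll)).
In Python, from bench import sense, eyes, job, models gives the robot as it stands. The module is installed in compiled form; this text tells all that it offers.
- The arm moves only by the tool apply_moves, never from a script. Its argument "rows" is a list of rows, each a list of 6 numbers: the shift along the tool's x, y, z in mm, then the turn, a rotation vector about the tool's x, y, z in rad. In form: [[dx, dy, dz, rx, ry, rz], ...]. A call has exactly 5 rows; each row shifts and turns the commanded pose from where the row before left it, along the tool's axes as they then stand; what a row does not reach is not made up. A row lasts 1/8 s, in which the tool goes at most 62.5 mm and 10.7 degrees, less where a joint would pass 70% of its speed; a pose out of reach is approached as far as the arm can. A call is refused whole if a number of a shift passes 62.5 or a number of a turn 0.188, either way. A call with a gripper value outside its range is refused whole. "fingers" is the finger opening in mm, from 0 to 85.4, set as the call begins (left out, the last holds). The fingers move at their own pace and stop on an object; "grip_force" is the grip in N (left out, the last holds). Time passes only in rows, so rows that do not move let the fingers close, or fill a call up. It gives the time, the measured TCP pose, the force, the opening and the grip force at its end, in the units of the state.
- sense(): the state, without advancing time (a new reading comes with each control period).
- eyes.snapshot(name): name is "side" or "top" or "wrist"; returns (picture, depth): 384x512x3 uint8, red, green, blue; 384x512 float32, mm along the optical axis (not along the pixel's ray), 0 where there is no reading.
- eyes.get_calibration(name): a dict with "intrinsics" (3x3 intrinsics, pixels), "D" ([k1, k2, p1, p2, k3] as OpenCV has them; the pictures are not rectified), "R" (3x3) and "t" (3): a world point X has camera coordinates R X + t; the wrist camera has in their place "mount" (4x4, takes a point from camera to tool coordinates, whose origin is the TCP and whose axes are the flange's). Camera axes: x right, y down, z forward; pixel columns grow to the right and rows downward; lengths in mm; the calibration is good to about 2 mm. A picture is of the moment at which its call begins: read the wrist's pose just before it. get_calibration takes no time and is no camera call.
- job.hand_in(): hands the job in; it is judged then, once.
Trained networks look in the newest picture that a camera, given by its name, has taken for a name from the list of things; names that differ only in an ending like _2 or _b are one class to them, and where a whole thing is asked for, a point or a joint stands for the part that bears it (a point fixed in the world has none). Each returns a list of dicts, best first, with "confidence" (0 to 1); they miss things now and then, are a little off and sometimes report something else, mostly with a low value. They report only what shows in the picture. A call takes as long as a camera call. They do not tell look-alikes from the thing itself.
- models.boxes_of(name, camera): "xyz" ([x, y, z] in mm, in world coordinates, good to about 4 mm: the middle of the surface that is visible of it).
- models.cut_out(name, camera): "pixels" (384x512 bool, what is visible of it).
- models.place_of(name, camera): "xyz" ([x, y, z] in mm, in world coordinates, good to about 4 mm: a listed point, or the origin of a listed thing).
The state is a dict: "time": time; "joint_pos": joint angles; "qd": joint speeds; "joint_efforts": joint torques, N m; "tool_pos": TCP position; "tcp_rot": TCP orientation; "ft_force": force on the tool from outside, world axes, zero at the start; "wrist_torque": the same for the moment, N m; "finger_gap": finger opening in mm; "grip_force": force on a finger pad.
Only numpy, scipy, OpenCV 4.12 (cv2) and the standard library are available. Lean on these libraries where they do the work, as an engineer would, in place of code of your own. Each camera call takes 0.05 s, during which the arm holds its last target. There are 200 camera calls.

## Working session

There is one attempt and no reset: what is moved stays moved. The work goes in short steps, Python scripts to look and compute and a tool call to move; the robot and the scene stay as the last step left them, time stands still between calls to the robot, and variables do not carry over. Pictures are saved under pics/ and viewed, at most 10 in all, crops included, and the job is handed in when it is done.

Besides the shell and the picture viewer there is one more tool, called after "Call:" by a JSON object that holds its "fn" and its "kwargs", one argument or row to a line. apply_moves: Moves the arm, as the interface text tells. Its arguments: {"type":"object","properties":{"rows":{"type":"array"},"fingers":{"type":"number"},"grip_force":{"type":"number"}},"required":["rows"]}

```bash
mkdir -p pics
python3 - <<'E'
from bench import sense, eyes, job, models
import cv2,numpy as np
s=sense();print(s['time'],s['tool_pos'],s['tcp_rot'],s['joint_pos'])
for c in("top","side"):
    p,d=eyes.snapshot(c);cv2.imwrite(f'pics/{c}0.png',p[:,:,::-1])
    for n in("egg_cup","cutter","left_pad","right_pad","left_fin","right_fin","cup_rail"):
        print(c,n,[(np.round(r['xyz']).tolist(),round(r['confidence'],2)) for r in models.place_of(n,c)[:3]])
E
```

```text
0.0 [217.11483916 558.66233302 191.21357629] [-1.79892244e+02 -7.60340982e-03  1.58755426e+02] [ 6.38629386e+01  7.51658754e+00  8.53308961e+01 -1.61627987e-03
  8.72605285e+01 -4.89241623e+00]
top egg_cup [([455.0, -282.0, -1.0], 0.65)]
top cutter [([509.0, 97.0, 16.0], 0.42)]
top left_pad [([655.0, -29.0, -4.0], 0.68), ([452.0, 155.0, 90.0], 0.45)]
top right_pad [([459.0, -63.0, 89.0], 0.48), ([487.0, 406.0, -3.0], 0.21)]
top left_fin [([451.0, 186.0, 99.0], 0.82)]
top right_fin [([467.0, -89.0, 106.0], 0.54)]
top cup_rail [([491.0, 55.0, 3.0], 0.67)]
side egg_cup [([453.0, -282.0, 0.0], 0.89)]
side cutter [([504.0, 102.0, 12.0], 0.52)]
side left_pad [([452.0, 160.0, 86.0], 0.52), ([661.0, -206.0, 1.0], 0.15)]
side right_pad [([506.0, -424.0, 3.0], 0.62), ([461.0, -65.0, 87.0], 0.4), ([662.0, -209.0, -5.0], 0.35)]
side left_fin [([444.0, 182.0, 104.0], 0.92)]
side right_fin [([461.0, -86.0, 102.0], 0.58)]
side cup_rail [([490.0, 56.0, -0.0], 0.88)]
```

View pics/top0.png

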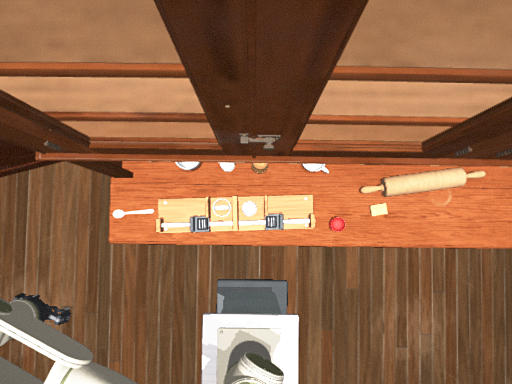

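View pics/side0.png

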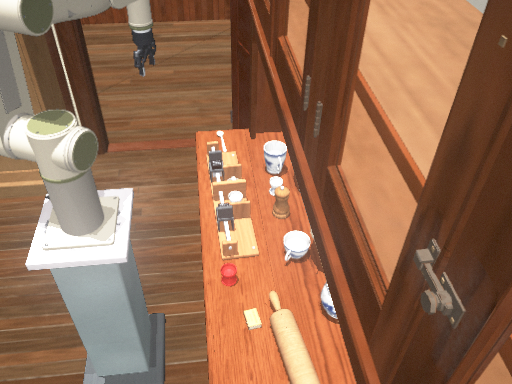

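```bash
cat > h.py <<'E'
from bench import sense, eyes, job, models
import cv2,numpy as np
def cloud(c):
    p,d=eyes.snapshot(c);k=eyes.get_calibration(c)
    v,u=np.mgrid[:384,:512]
    n=cv2.undistortPoints(np.stack([u,v],-1).reshape(-1,1,2).astype(np.float32),np.array(k['intrinsics']),np.array(k['D'])).reshape(384,512,2)
    P=np.concatenate([n,np.ones((384,512,1))],-1)*d[...,None]
    if 'R' in k: W=(P-np.array(k['t']))@np.array(k['R'])
    else:
        M=np.array(k['mount']);W=P@M[:3,:3].T+M[:3,3]
    W[d==0]=np.nan
    return p,d,W
E
python3 - <<'E'
from h import *
p,d,W=cloud('top')
a=cv2.resize(p[185:240,150:350],None,fx=4,fy=4,interpolation=cv2.INTER_CUBIC)
p2,d2,W2=cloud('side')
b=cv2.resize(p2[130:270,195:300],None,fx=4,fy=4,interpolation=cv2.INTER_CUBIC)
b=cv2.resize(b,(270,360))
im=np.zeros((590,800,3),np.uint8);im[:220]=a;im[225:585,:270]=b
cv2.imwrite('pics/crop.png',im[:,:,::-1])
for n,w in(('top',W),('side',W2)):
    print(n)
    for (lo,hi) in((76,95),(98,122)):
        for ys in((-160,30),(100,280)):
            m=(w[...,2]>lo)&(w[...,2]<hi)&(w[...,1]>ys[0])&(w[...,1]<ys[1])&(w[...,0]>400)&(w[...,0]<540)
            q=w[m];print(lo,ys,len(q),np.round(np.median(q,0)) if len(q) else'',np.round(q.min(0)) if len(q) else'',np.round(q.max(0)) if len(q) else '')
E
```

```text
top
76 (-160, 30) 198 [467. -55.  86.] [436. -87.  77.] [538. -39.  94.]
76 (100, 280) 227 [458. 151.  86.] [426. 139.  76.] [535. 186.  95.]
98 (-160, 30) 55 [458. -92. 115.] [439. -98.  98.] [483. -74. 120.]
98 (100, 280) 61 [448. 188. 113.] [426. 182. 103.] [470. 196. 121.]
side
76 (-160, 30) 177 [477. -53.  85.] [ 440. -107.   76.] [539. -37.  95.]
76 (100, 280) 201 [459. 147.  86.] [427. 132.  76.] [536. 190.  95.]
98 (-160, 30) 102 [462. -98. 112.] [ 440. -103.   98.] [484. -83. 122.]
98 (100, 280) 79 [450. 184. 111.] [428. 178.  98.] [471. 195. 122.]
```

View pics/crop.png

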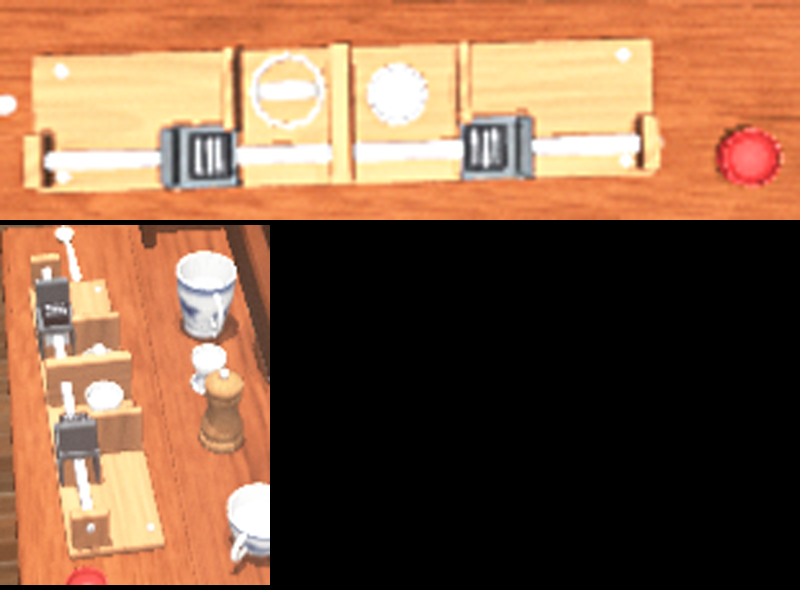

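Candidates (top picture): a white egg cup inside the rail at (249,208), a red look-alike at (337,223), a spare at the back (side picture (276,184)), and the cutter with its strap at (221,208). The white cup at (249,208) is the one meant, because it stands between the cheek and the right (-y) stop. The enlarged crop confirms this, so the right stop is the one to open.

```bash
cat > plan.py <<'E'
import numpy as np,sys
from scipy.spatial.transform import Rotation as R
from bench import sense
def plan(goal,yaw,n):
    s=sense();p=np.array(s['tool_pos']);r=R.from_euler('xyz',s['tcp_rot'],degrees=True)
    dr=(r.inv()*R.from_euler('xyz',[180,0,yaw],degrees=True)).as_rotvec()
    step=(np.array(goal)-p)/n
    for i in range(n):
        print(np.round(r.inv().apply(step),1).tolist()+np.round(dr/n,4).tolist()); r=r*R.from_rotvec(dr/n)
E
python3 -c "
from plan import *
plan([460.5,-63,160],92.3,15)"
```

```text
[-30.1, -32.8, 2.2, 0.0, -0.0, 0.0773]
[-32.6, -30.4, 2.2, 0.0, -0.0, 0.0773]
[-34.8, -27.8, 2.2, 0.0, -0.0, 0.0773]
[-36.9, -25.0, 2.2, 0.0, -0.0, 0.0773]
[-38.7, -22.1, 2.2, 0.0, -0.0, 0.0773]
[-40.3, -19.0, 2.2, 0.0, -0.0, 0.0773]
[-41.6, -15.8, 2.2, 0.0, -0.0, 0.0773]
[-42.7, -12.6, 2.2, 0.0, -0.0, 0.0773]
[-43.6, -9.2, 2.2, 0.0, -0.0, 0.0773]
[-44.2, -5.8, 2.2, 0.0, -0.0, 0.0773]
[-44.5, -2.4, 2.2, 0.0, -0.0, 0.0773]
[-44.5, 1.0, 2.2, 0.0, -0.0, 0.0773]
[-44.3, 4.5, 2.2, 0.0, -0.0, 0.0773]
[-43.8, 7.9, 2.2, 0.0, -0.0, 0.0773]
[-43.1, 11.2, 2.2, 0.0, -0.0, 0.0773]
```

Call:
{"fn": "apply_moves", "kwargs": {
  "rows": [
    [-30,-33,2,0,0,0.077],
    [-32.5,-30.5,2,0,0,0.077],
    [-35,-28,2,0,0,0.077],
    [-37,-25,2,0,0,0.077],
    [-38.5,-22,2,0,0,0.077]
  ],
  "fingers": 0
}}

```text
time: 1.52
tool_pos: [298.6, 350.2, 182.4]
tcp_rot: [180.0, 0.0, 136.6]
ft_force: [0.5, -0.4, 0.5]
finger_gap: -0.2
grip_force: 0.0
```

Call:
{"fn": "apply_moves", "kwargs": {
  "rows": [
    [-40,-19,2,0,0,0.077],
    [-41.5,-16,2,0,0,0.077],
    [-42.5,-12.5,2,0,0,0.077],
    [-43.5,-9,2,0,0,0.077],
    [-44,-6,2,0,0,0.077]
  ]
}}

```text
time: 2.15
tool_pos: [379.7, 143.5, 172.5]
tcp_rot: [179.9, 0.0, 114.5]
ft_force: [0.0, 0.1, 0.1]
finger_gap: -0.1
grip_force: 0.0
```

Call:
{"fn": "apply_moves", "kwargs": {
  "rows": [
    [-44.5,-2.5,2,0,0,0.077],
    [-44.5,1,2,0,0,0.077],
    [-44,4.5,2,0,0,0.077],
    [-44,8,2,0,0,0.077],
    [-43,11,2,0,0,0.077]
  ]
}}

```text
time: 2.78
tool_pos: [461.4, -63.6, 162.5]
tcp_rot: [180.0, 0.0, 92.4]
ft_force: [0.4, 0.6, 0.2]
finger_gap: 0.2
grip_force: 0.0
```

Run:
```python
from h import *
from plan import *
s=sense();print(s['time'],s['tool_pos'],s['tcp_rot'],s['finger_gap'],s['ft_force'])
p,d,W=cloud('wrist')
r=R.from_euler('xyz',s['tcp_rot'],degrees=True);W=W@r.as_matrix().T+s['tool_pos']
cv2.imwrite('pics/w1.png',p[:,:,::-1])
for lo,hi in((78,95),(112,121)):
    m=(W[...,2]>lo)&(W[...,2]<hi)&(W[...,1]>-140)&(W[...,1]<0)&(W[...,0]>430)&(W[...,0]<490)
    q=W[m];
    if len(q):print(lo,len(q),np.round(np.percentile(q,[1,50,99],axis=0),1).tolist())
for n in('right_pad','right_fin'):print(n,models.place_of(n,'wrist')[:2])
plan([460.5,-63,100],92.3,1)
```

```text
2.775 [461.35325672 -63.63405272 162.49447159] [1.79956292e+02 9.55674867e-03 9.24186387e+01] 0.18436113210765856 [0.4224728  0.58250282 0.24182662]
78 1793 [[442.9, -87.7, 78.7], [462.6, -61.5, 87.5], [488.4, -41.3, 93.8]]
112 561 [[440.6, -96.8, 112.3], [462.3, -90.1, 115.4], [484.3, -85.7, 117.3]]
right_pad [{'xyz': [462.2, -62.4, 85.6], 'confidence': 0.9}]
right_fin [{'xyz': [459.6, -87.9, 104.3], 'confidence': 0.68}]
[0.7, -0.4, 62.1, -0.0005, 0.0, 0.0016]
```

View pics/w1.png

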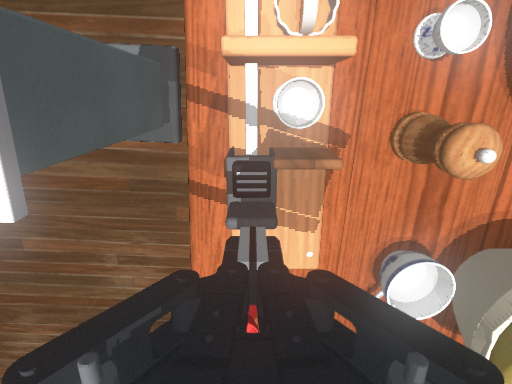

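The wrist picture shows the pad at (251,180), with the fin just outward of it at (251,213). The egg cup is at (298,102), clear of the tool. The finger is over the pad's centre, so I go down.

Call:
{"fn": "apply_moves", "kwargs": {
  "rows": [
    [0.5,0,20,0,0,0],
    [0,0,20,0,0,0],
    [0,0,16,0,0,0],
    [0,0,10,0,0,0],
    [0,0,0,0,0,0]
  ]
}}

```text
time: 3.55
tool_pos: [460.2, -61.1, 95.7]
tcp_rot: [-179.9, -0.0, 92.6]
ft_force: [-1.0, -0.8, -0.2]
finger_gap: 0.0
grip_force: 0.0
```

Call:
{"fn": "apply_moves", "kwargs": {
  "rows": [
    [0,0,3,0,0,0],
    [0,0,3,0,0,0],
    [0,0,3,0,0,0],
    [0,0,2,0,0,0],
    [0,0,0,0,0,0]
  ]
}}

```text
time: 4.18
tool_pos: [460.7, -61.6, 85.1]
tcp_rot: [-180.0, -0.0, 92.6]
ft_force: [0.0, 0.6, 0.8]
finger_gap: 0.2
grip_force: 0.0
```

Call:
{"fn": "apply_moves", "kwargs": {
  "rows": [
    [0,0,1,0,0,0],
    [0,0,1,0,0,0],
    [0,0,1,0,0,0],
    [0,0,0,0,0,0],
    [0,0,0,0,0,0]
  ]
}}

```text
time: 4.8
tool_pos: [460.8, -61.6, 82.3]
tcp_rot: [180.0, 0.0, 92.6]
ft_force: [-0.2, -0.4, 0.3]
finger_gap: 0.1
grip_force: 0.0
```

Call:
{"fn": "apply_moves", "kwargs": {
  "rows": [
    [0,0,1,0,0,0],
    [0,0,1,0,0,0],
    [0,0,0,0,0,0],
    [0,0,0,0,0,0],
    [0,0,0,0,0,0]
  ]
}}

```text
time: 5.42
tool_pos: [460.9, -61.6, 80.3]
tcp_rot: [180.0, 0.0, 92.6]
ft_force: [0.2, -0.4, -0.6]
finger_gap: 0.1
grip_force: 0.0
```

Run:
```python
from h import *
s=sense();print(s['tool_pos'],s['ft_force'],s['wrist_torque'],s['joint_efforts'])
p,d=eyes.snapshot('wrist');p2,d2=eyes.snapshot('side')
a=cv2.resize(p[100:300,180:330],(450,600),interpolation=cv2.INTER_CUBIC)
b=cv2.resize(p2[170:240,190:240],(350,490),interpolation=cv2.INTER_CUBIC)
im=np.zeros((600,800,3),np.uint8);im[:,:450]=a;im[:490,450:]=b
cv2.imwrite('pics/c2.png',im[:,:,::-1])
```

```text
[460.85996381 -61.55651464  80.33959748] [ 0.2187238  -0.39917697 -0.63592894] [-0.03224057 -0.00433986  0.04669824] [ 2.67509668e-04 -3.90908039e+01 -4.73710692e+01 -3.72753029e-04
  1.33488193e-03 -2.41892684e-05]
```

View pics/c2.png

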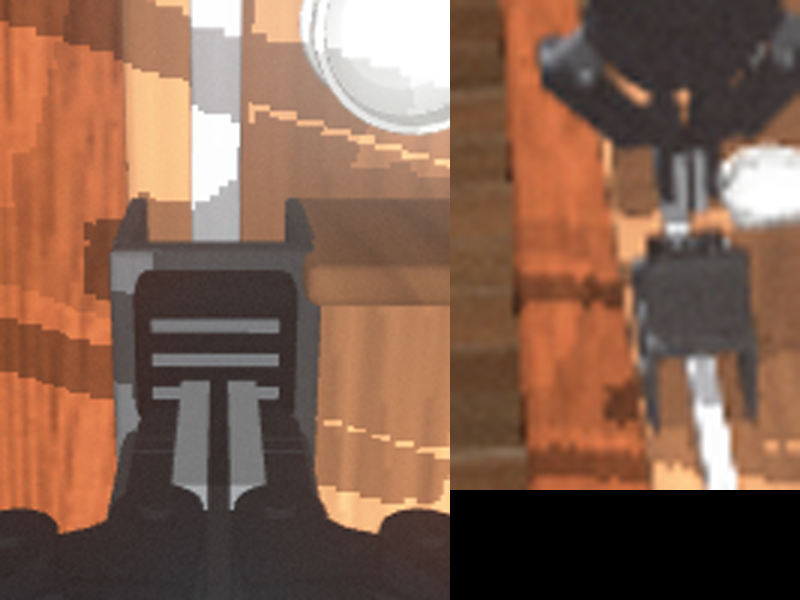

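The crop shows the fingertips over the pad's outer half, but no contact force yet. I go on down until the force appears.

Call:
{"fn": "apply_moves", "kwargs": {
  "rows": [
    [0,0,1,0,0,0],
    [0,0,1,0,0,0],
    [0,0,0,0,0,0],
    [0,0,0,0,0,0],
    [0,0,0,0,0,0]
  ]
}}

```text
time: 6.15
tool_pos: [460.9, -61.6, 78.4]
tcp_rot: [180.0, 0.0, 92.6]
ft_force: [0.1, 0.3, -0.0]
finger_gap: 0.0
grip_force: 0.0
```

Run:
```python
from h import *
s=sense();print(s['tool_pos'],s['ft_force'],s['wrist_torque'],s['joint_efforts'])
p,d,W=cloud('wrist')
W=W@cv2.Rodrigues(np.zeros(3))[0]
# tool-frame z of fingertip pixels and pad
for v,u in((212,265),(190,252),(220,252),(230,248),(230,262),(240,246),(250,246)):
    print(v,u,np.round(W[v,u],1), p[v,u])
```

```text
[460.86866289 -61.56147412  78.35586037] [ 0.09650309  0.25203186 -0.04644013] [ 0.03583635 -0.00362175 -0.01689999] [-3.73099083e-04 -3.91306722e+01 -4.72947085e+01 -4.86818262e-04
  1.56985188e-03  1.83389500e-05]
212 265 [ 6.   9.2 -9. ] [62 53 54]
190 252 [16.   0.7  6.2] [94 88 86]
220 252 [ 0.6  0.7 -9.6] [123 123 126]
230 248 [ 12.1  -1.3 -47.8] [123 122 123]
230 262 [ 12.2   5.9 -47.9] [122 123 123]
240 246 [ 11.3  -2.1 -57. ] [124 124 126]
250 246 [ 12.4  -1.9 -68.3] [124 124 125]
```

Run:
```python
from h import *
p,d,W=cloud('wrist')
for u in (236,246,262):
  print(u)
  for v in range(176,250,4): print(v,np.round(W[v,u],1), p[v,u])
cv2.imwrite('pics/c3.png',cv2.resize(p[160:270,200:300],(600,600),interpolation=cv2.INTER_CUBIC)[:,:,::-1])
```

```text
236
176 [ 10.  -13.5  64.2] [171 119  88]
180 [  6.6 -13.5  63.2] [170 119  87]
184 [ 19.8 -10.3   7.9] [89 78 76]
188 [ 17.3 -10.3   6.5] [96 88 86]
192 [17.3 -9.8 -1.9] [67 50 46]
196 [16.3 -9.6 -7. ] [68 52 49]
200 [14.2 -9.5 -8.9] [66 54 51]
204 [11.4 -9.6 -8.6] [62 50 47]
208 [  9.2  -9.5 -10. ] [125 122 124]
212 [ 5.8 -9.7 -8.5] [66 54 55]
216 [ 3.4 -9.7 -9.4] [60 47 45]
220 [  1.   -9.6 -10.6] [125 125 125]
224 [-2.4 -9.8 -9.3] [59 47 46]
228 [-5.6 -9.8 -8.7] [56 44 42]
232 [ -7.7  -9.8 -10.3] [127 126 128]
236 [  7.9  -7.6 -46.2] [58 48 47]
240 [  7.5  -7.4 -49.9] [59 47 47]
244 [  7.9  -7.1 -54.7] [56 45 44]
248 [  7.5  -7.  -57.9] [59 50 47]
246
176 [22.1 -3.7 20.4] [181 178 179]
180 [19.  -3.7 20.4] [179 177 178]
184 [19.8 -3.4  7.9] [88 80 79]
188 [17.4 -3.4  6.4] [94 87 86]
192 [nan nan nan] [65 50 48]
196 [16.9 -3.1 -8.6] [64 52 49]
200 [14.6 -3.1 -9.9] [63 51 50]
204 [11.7 -3.1 -9.4] [60 47 46]
208 [  9.4  -3.1 -10.5] [125 122 126]
212 [ 5.8 -3.2 -8.6] [60 53 50]
216 [  3.8  -3.1 -10.4] [58 49 46]
220 [ 0.6 -3.2 -9.6] [122 122 125]
224 [-2.8 -3.2 -8.4] [57 48 46]
228 [
[... 185 characters left out ...]
248 [ 12.   -1.9 -65.8] [123 122 123]
262
176 [10.2  9.6 63.7] [161 115  89]
180 [ 6.   9.7 65.5] [159 113  85]
184 [20.1  7.6  7.1] [89 83 81]
188 [17.1  7.7  7.4] [92 87 86]
192 [16.9  7.4 -0.8] [59 48 45]
196 [16.5  7.2 -7.6] [60 52 47]
200 [14.3  7.1 -9.1] [59 49 46]
204 [11.4  7.2 -8.6] [62 52 50]
208 [  9.7   7.1 -11.2] [121 123 123]
212 [ 6.4  7.2 -9.9] [61 54 54]
216 [ 3.1  7.3 -8.8] [57 48 46]
220 [ 0.5  7.3 -9.5] [123 124 126]
224 [-2.2  7.3 -9.7] [54 48 46]
228 [ 11.7   6.  -44.6] [123 123 123]
232 [ 12.4   5.8 -50.5] [125 124 126]
236 [ 11.4   5.7 -53.1] [122 122 122]
240 [ 11.8   5.6 -57.9] [126 125 126]
244 [ 11.2   5.5 -60.7] [124 122 123]
248 [ 12.    5.3 -65.9] [125 124 125]
```

View pics/c3.png

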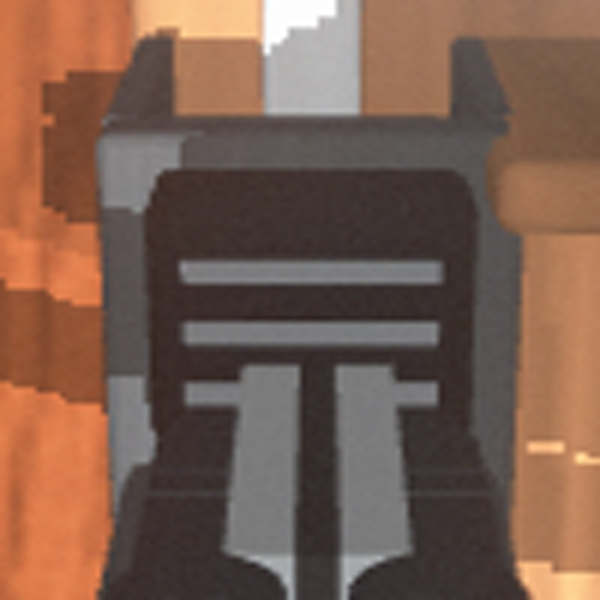

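Run:
```python
from h import *
s=sense();t=np.array(s['tool_pos']);print(t,s['finger_gap'])
k=eyes.get_calibration('wrist');print(np.round(k['mount'],3))
p,d,W=cloud('side')
m=(abs(W[...,0]-t[0])<60)&(abs(W[...,1]-t[1])<30)&(W[...,2]>60)&(W[...,2]<260)
v,u=np.where(m);print(u.min(),u.max(),v.min(),v.max())
uc=int(np.median(u))
for uu in range(218,234,2):
    print(uu,[tuple(np.round(W[vv,uu]).astype(int) if np.isfinite(W[vv,uu,0]) else (0,)) for vv in range(185,216,2)])
c=eyes.get_calibration('side')
for z in (0,20,40,60,80):
    q,_=cv2.projectPoints(np.array([[t[0],t[1],t[2]+z]]),cv2.Rodrigues(np.array(c['R']))[0],np.array(c['t'],float),np.array(c['intrinsics']),np.array(c['D']));print(z,q.ravel())
```

```text
[460.8557181  -61.57723354  78.33290931] -0.2930901985591993
[[ 1.00000e-03 -9.54000e-01 -3.01000e-01  7.77860e+01]
 [ 1.00000e+00  0.00000e+00  1.00000e-03  8.50000e-01]
 [-1.00000e-03 -3.01000e-01  9.54000e-01 -1.81677e+02]
 [ 0.00000e+00  0.00000e+00  0.00000e+00  1.00000e+00]]
203 243 165 218
218 [(np.int64(446), np.int64(-54), np.int64(171)), (np.int64(445), np.int64(-67), np.int64(174)), (np.int64(444), np.int64(-71), np.int64(170)), (np.int64(448), np.int64(45), np.int64(56)), (np.int64(448), np.int64(46), np.int64(46)), (np.int64(448), np.int64(42), np.int64(41)), (np.int64(447), np.int64(41), np.int64(32)), (np.int64(447), np.int64(49), np.int64(16)), (np.int64(447), np.int64(40), np.int64(15)), (np.int64(446), np.int64(32), np.int64(13)), (np.int64(443), np.int64(-56), np.int64(88)), (np.int64(441), np.int64(-96), np.int64(119)), (np.int64(441), np.int64(-96), np.int64(110)), (np.int64(440), np.int64(-97), np.int64(103)), (np.int64(440), np.int64(-97), np.int64(94)), (np.int64(440), np.int64(-97), np.int64(85))]
220 [(np.int64(451), np.int64(-78), np.int64(191)), (np.int64(
[... 4638 characters left out ...]
t64(494), np.int64(27), np.int64(60)), (np.int64(494), np.int64(28), np.int64(49)), (np.int64(493), np.int64(21), np.int64(47)), (np.int64(491), np.int64(-7), np.int64(64)), (np.int64(490), np.int64(-12), np.int64(60)), (np.int64(488), np.int64(-45), np.int64(82)), (np.int64(487), np.int64(-49), np.int64(77)), (np.int64(484), np.int64(-95), np.int64(114)), (np.int64(483), np.int64(-99), np.int64(108)), (np.int64(483), np.int64(-100), np.int64(101)), (np.int64(483), np.int64(-99), np.int64(91)), (np.int64(483), np.int64(-100), np.int64(84))]
0 [223.99261008 208.11810704]
20 [223.82850285 203.55052977]
40 [223.66148217 198.89789615]
60 [223.49147242 194.15787685]
80 [223.31839542 189.3280594 ]
```

Both cameras agree that the real fingertips end about 44.5 mm behind the reported TCP (tip at z≈123 with TCP at 78), and that the pad is still up at z≈88. I correct for that offset: pressing to z≈80 means TCP z≈35.5.

Call:
{"fn": "apply_moves", "kwargs": {
  "rows": [
    [0,0,10,0,0,0],
    [0,0,10,0,0,0],
    [0,0,6,0,0,0],
    [0,0,2,0,0,0],
    [0,0,0,0,0,0]
  ]
}}

```text
time: 6.92
tool_pos: [460.7, -61.6, 50.2]
tcp_rot: [-180.0, -0.0, 92.6]
ft_force: [-0.5, 0.8, 0.5]
finger_gap: -0.2
grip_force: 0.0
```

Call:
{"fn": "apply_moves", "kwargs": {
  "rows": [
    [0,0,2,0,0,0],
    [0,0,2,0,0,0],
    [0,0,2,0,0,0],
    [0,0,0,0,0,0],
    [0,0,0,0,0,0]
  ]
}}

```text
time: 7.55
tool_pos: [461.2, -61.6, 44.6]
tcp_rot: [180.0, 0.0, 92.6]
ft_force: [0.8, 0.3, 2.7]
finger_gap: 0.1
grip_force: 1.4
```

Contact at TCP z≈44.6 with 2.7 N, so the pad is about 2.5 mm down. Next I press to about 8 mm.

Call:
{"fn": "apply_moves", "kwargs": {
  "rows": [
    [0,0,2,0,0,0],
    [0,0,2,0,0,0],
    [0,0,1,0,0,0],
    [0,0,0,0,0,0],
    [0,0,0,0,0,0]
  ]
}}

```text
time: 8.18
tool_pos: [461.2, -61.6, 39.5]
tcp_rot: [180.0, 0.0, 92.6]
ft_force: [2.2, 0.3, 4.7]
finger_gap: 0.2
grip_force: 2.4
```

Call:
{"fn": "apply_moves", "kwargs": {
  "rows": [
    [-4,0,0.3,0,0,0],
    [-5,0,0,0,0,0],
    [-5,0,0,0,0,0],
    [-5,0,0,0,0,0],
    [-5,0,0,0,0,0]
  ]
}}

```text
time: 8.8
tool_pos: [462.2, -85.8, 39.1]
tcp_rot: [180.0, -0.0, 92.6]
ft_force: [2.1, 2.3, 5.1]
finger_gap: 0.1
grip_force: 2.5
```

Pressed at 5.1 N with the fin in contact, so I continue outward.

Call:
{"fn": "apply_moves", "kwargs": {
  "rows": [
    [-6,0,0,0,0,0],
    [-6,0,0,0,0,0],
    [-6,0,0,0,0,0],
    [-6,0,0,0,0,0],
    [-6,0,0,0,0,0]
  ]
}}

```text
time: 9.43
tool_pos: [463.5, -115.8, 39.1]
tcp_rot: [180.0, -0.0, 92.6]
ft_force: [4.2, 2.1, 5.6]
finger_gap: -0.2
grip_force: 2.5
```

Call:
{"fn": "apply_moves", "kwargs": {
  "rows": [
    [-6,0,0,0,0,0],
    [-6,0,0,0,0,0],
    [-6,0,0,0,0,0],
    [-6,0,0,0,0,0],
    [-6,0,0,0,0,0]
  ]
}}

```text
time: 10.05
tool_pos: [464.7, -145.7, 39.1]
tcp_rot: [180.0, -0.0, 92.6]
ft_force: [2.6, 1.5, 4.9]
finger_gap: 0.2
grip_force: 2.5
```

Call:
{"fn": "apply_moves", "kwargs": {
  "rows": [
    [-4,0,0,0,0,0],
    [-4,0,0,0,0,0],
    [-3,0,0,0,0,0],
    [-2,0,0,0,0,0],
    [0,0,0,0,0,0]
  ]
}}

```text
time: 10.68
tool_pos: [464.6, -157.6, 38.9]
tcp_rot: [-179.9, -0.1, 92.6]
ft_force: [-0.7, 5.9, 9.0]
finger_gap: 0.4
grip_force: 4.5
```

Call:
{"fn": "apply_moves", "kwargs": {
  "rows": [
    [-1,0,0,0,0,0],
    [-1,0,0,0,0,0],
    [0,0,0,0,0,0],
    [0,0,0,0,0,0],
    [0,0,0,0,0,0]
  ]
}}

```text
time: 11.3
tool_pos: [464.7, -159.3, 38.9]
tcp_rot: [-179.9, -0.1, 92.6]
ft_force: [-0.4, 7.0, 9.3]
finger_gap: 0.1
grip_force: 4.8
```

Run:
```python
from h import *
s=sense();print(s['tool_pos'],s['ft_force'])
p,d,W=cloud('side')
m=(W[...,2]>98)&(W[...,2]<122)&(W[...,1]>-240)&(W[...,1]<-150)&(W[...,0]>436)&(W[...,0]<492)
q=W[m];print(np.round(np.percentile(q,[2,50,98],axis=0)))
cv2.imwrite('pics/s4.png',cv2.resize(p[180:270,190:270],(640,560)[:2],interpolation=cv2.INTER_CUBIC)[:,:,::-1])
```

```text
[ 464.70076437 -159.30047189   38.9192059 ] [-0.44300753  6.97675694  9.34006543]
[[ 443. -189.   98.]
 [ 466. -183.  113.]
 [ 487. -156.  122.]]
```

View pics/s4.png

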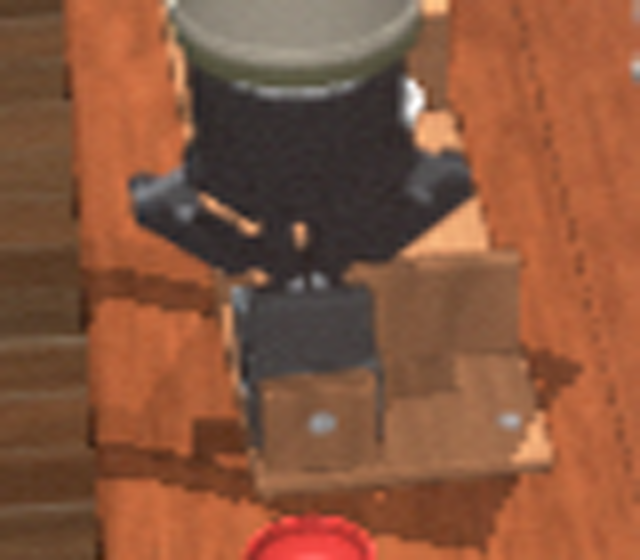

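The stop is close to the post: the fin has moved from y -98 to -183. I push a little more to seat it.

Call:
{"fn": "apply_moves", "kwargs": {
  "rows": [
    [-1,0,0,0,0,0],
    [-1,0,0,0,0,0],
    [-1,0,0,0,0,0],
    [0,0,0,0,0,0],
    [0,0,0,0,0,0]
  ]
}}

```text
time: 11.98
tool_pos: [464.8, -162.3, 38.9]
tcp_rot: [-179.9, -0.1, 92.6]
ft_force: [-1.0, 7.6, 9.2]
finger_gap: 0.2
grip_force: 4.8
```

Still moving with a constant force, so I continue.

Call:
{"fn": "apply_moves", "kwargs": {
  "rows": [
    [-1,0,0,0,0,0],
    [-1,0,0,0,0,0],
    [-1,0,0,0,0,0],
    [0,0,0,0,0,0],
    [0,0,0,0,0,0]
  ]
}}

```text
time: 12.6
tool_pos: [464.8, -163.0, 38.8]
tcp_rot: [-179.9, -0.4, 92.6]
ft_force: [-0.8, 18.2, 14.1]
finger_gap: 0.1
grip_force: 11.1
```

At the post (18 N). I ease the push off and lift straight up, so the finger does not drag the stop back.

Call:
{"fn": "apply_moves", "kwargs": {
  "rows": [
    [1.5,0,0,0,0,0],
    [0,0,-3,0,0,0],
    [0,0,-4,0,0,0],
    [0,0,-5,0,0,0],
    [0,0,-8,0,0,0]
  ]
}}

```text
time: 13.22
tool_pos: [462.6, -163.1, 56.4]
tcp_rot: [-179.7, -0.2, 92.6]
ft_force: [-0.1, 5.2, -3.9]
finger_gap: 0.1
grip_force: 2.6
```

Call:
{"fn": "apply_moves", "kwargs": {
  "rows": [
    [2,0,-15,0,0,0],
    [2,0,-25,0,0,0],
    [0,0,-30,0,0,0],
    [0,0,-40,0,0,0],
    [0,0,0,0,0,0]
  ]
}}

```text
time: 13.85
tool_pos: [467.3, -162.4, 173.4]
tcp_rot: [179.7, 0.2, 92.6]
ft_force: [-0.5, 0.3, -0.4]
finger_gap: -0.4
grip_force: 0.0
```

Run:
```python
from h import *
from plan import R
s=sense();print(s['time'],s['tool_pos'],s['ft_force'])
p,d,W=cloud('wrist')
W=W@R.from_euler('xyz',s['tcp_rot'],degrees=True).as_matrix().T+s['tool_pos']
for lo,hi in((78,95),(112,121)):
    m=(W[...,2]>lo)&(W[...,2]<hi)&(W[...,1]>-240)&(W[...,1]<-100)&(W[...,0]>447)&(W[...,0]<482)
    print(lo,np.round(np.percentile(W[m],[2,50,98],axis=0),1).tolist())
for n in('right_pad','right_fin'):print(n,models.place_of(n,'wrist')[:1])
print('egg',models.boxes_of('egg_cup','wrist')[:2])
cv2.imwrite('pics/w5.png',p[:,:,::-1])
```

```text
13.85 [ 467.25991844 -162.39805123  173.40284144] [-0.47039625  0.30318489 -0.42626574]
78 [[447.9, -173.8, 80.1], [464.7, -148.6, 88.1], [481.3, -131.1, 92.7]]
112 [[448.0, -184.0, 112.3], [464.6, -177.7, 115.5], [481.3, -172.9, 117.0]]
right_pad [{'xyz': [465.2, -145.9, 85.6], 'confidence': 0.64}]
right_fin [{'xyz': [466.1, -174.0, 105.6], 'confidence': 0.66}]
egg [{'xyz': [504.9, -0.1, 41.9], 'confidence': 0.74}, {'xyz': [436.3, -270.0, 3.6], 'confidence': 0.54}]
```

View pics/w5.png

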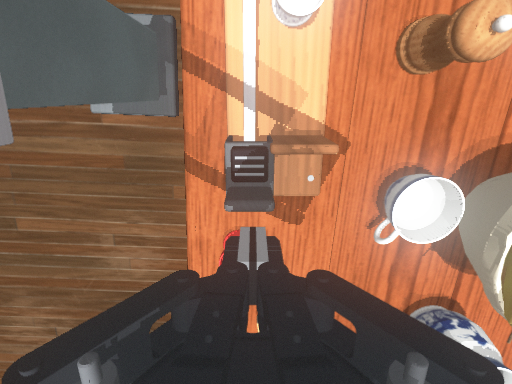

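The wrist picture shows the stop against the end post at (250,185) with the pad up (z≈88). The fin face is at y≈-173, as computed for full travel, and the egg cup is undisturbed at (297,8).

```bash
python3 -c "
from bench import job
print(job.hand_in())"
```

```text
the job is handed in; nothing more can be done
None
```

The right stop, on the egg cup's side, is back against its end post with its pad sprung up; the egg cup stands where it was, nothing was gripped or lifted, and the job is handed in (no verdict was shown).

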